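# Load the flask tray for the next extraction

## Robot

A 6-joint arm with a two-finger parallel gripper is mounted at the origin on the work surface. World frame = base frame: x ahead of the robot, y to its left, z up, the work surface at z = 0. Lengths are in mm, angles in rad, forces in N, time in s.
With the tool pointing down it reaches from about 350 to 875 mm from the base axis. Payload 4.2 kg.
Tool frame: the origin (TCP) lies between the finger pads; the fingertips stand 11 mm ahead of it and the grasp point (between the pads) lies 8 mm behind it; z points along the fingers, y is the direction in which the jaws open and shut (so a half turn about z gives the same grasp; the last joint's range is limited). The gripper opens to 85 mm and grips with 20 to 120 N. Pads are 22 mm wide; open, the fingers measure 114 mm over their backs; the gripper's body (76 mm by 85 mm) begins 54 mm behind the grasp point. The pads swing forward as they close: fully open they stand 13 mm farther back than shut.
Start: joints at [1.435, 0.385, 0.008, 0, -1.194, -0.259], TCP at [240.356, 576.912, 242.312] pointing down, gripper open.
Joint ranges: [-3.14, 3.14], [-1.21, 2.06], [-1.07, 1.41], [-3.16, 2.05], [-2.99, -0.16], [-3.1, 3.1]. Speed limits (rad/s): [2.79, 2.79, 3.14, 3.14, 3.14, 3.14].

## Interface

Orientations are given as a unit quaternion [x, y, z, w].
In Python, from bench import * gives the robot as it stands.
- The arm moves only by the tool servo_tool, never from a script. Its argument "rows" is a list of rows, each a list of 7 numbers: the opening, from 0 (shut) to 1 (fully open), then the shift along the tool's x, y, z in cm, then the turn, a rotation vector about the tool's x, y, z in degrees. A call has 1 to 12 rows; each row shifts and turns the commanded pose from where the row before left it, along the tool's axes as they then stand; what a row does not reach is not made up. A row lasts 1/10 s, in which the tool goes at most 50 mm and 8.59 degrees, less where a joint would pass 70% of its speed; a pose out of reach is approached as far as the arm can. A call is refused whole if a number of a shift passes 5 or a number of a turn 8.59, either way. A call with a gripper value outside its range is refused whole. The fingers move at their own pace and stop on an object; the grip force is fixed at half the most. Time passes only in rows, so rows that do not move let the fingers close. It gives the time, the measured TCP pose, the force and the opening at its end, in the units of the state.
- read_state(): the state, without advancing time (a new reading comes with each control period).
- get_image(name): name is "scene" or "top" or "wrist"; returns a dict with "image" (384x512x3 uint8, red, green, blue), "mtx" (3x3 intrinsics, pixels), "k1" (the pictures are not rectified: a ray, as slopes to the right and down, at radius r is drawn at 1 + k1 r^2 times it, then the intrinsics apply), "extrinsics" (4x4, takes a point from camera to world coordinates). Camera axes: x right, y up, looking along -z (the intrinsics and any distortion apply to the point x, -y, -z); pixel columns grow to the right and rows downward; lengths in mm; the calibration is good to about 2 mm. A picture is of the moment at which its call begins. There is no depth.
- job_done(): hands the job in, once; it reports no verdict.
The state is a dict: "clock": time; "joints": joint angles; "joint_vel": joint speeds; "joint_efforts": joint torques, N m; "position": TCP position; "ee_rot": TCP orientation; "contact_force": force on the tool from outside, world axes, zero at the start; "wrist_torque": the same for the moment, N m; "gripper_width": finger opening in mm.
Only numpy, scipy, OpenCV 4.12 (cv2) and the standard library are available. Lean on these libraries where they do the work, as an engineer would, in place of code of your own. Each camera call takes 0.05 s, during which the arm holds its last target. There are 200 camera calls.

## Task

Get the carrying tray ready for the next extraction: put the three round-bottom flasks into it, each standing upright on the cork ring that fits it - the smallest flask on the smallest ring, the middle one on the middle ring, the largest on the largest. Leave the flat-bottomed flask and the conical flask standing where they are. It is all glass, so set the flasks down rather than dropping them.

Things in the scene. Friction and masses are not known exactly. Their poses are not given: they have to be found in the camera images.
- flask_small: small round-bottom flask, clear glass, 45 g: ball of 51 mm with upright neck (30 mm) and frosted joint (34 mm diameter over the top 36 mm), 105 mm high in all. Starts upright on a loose black rubber ring (90 mm across, 25 mm high), its lowest point 17.6 mm above the bench; without a ring it tips over. Origin: lowest point of the ball; z up through the neck.
- flask_medium: medium round-bottom flask, clear glass, 70 g: ball of 64 mm with upright neck (30 mm) and frosted joint (34 mm diameter over the top 36 mm), 120 mm high in all. Starts upright on a loose black rubber ring (90 mm across, 25 mm high), its lowest point 19.5 mm above the bench; without a ring it tips over. Origin: lowest point of the ball; z up through the neck.
- flask_large: large round-bottom flask, clear glass, 120 g: ball of 85 mm with upright neck (30 mm) and frosted joint (34 mm diameter over the top 36 mm), 145 mm high in all. Starts upright on a loose black rubber ring (90 mm across, 25 mm high), its lowest point 21.0 mm above the bench; without a ring it tips over. Origin: lowest point of the ball; z up through the neck.
- cork_small: small cork ring, fixed on the tray's floor: 80 mm outside, 34 mm bore, 30 mm high, underside 4 mm above the bench. Fits the small flask, whose lowest point then sits 23.5 mm above the ring's underside, ball on the bore's upper edge. Origin: centre of its underside, z up. The rings swap places in the tray, centres at least 110 mm apart.
- cork_medium: medium cork ring, fixed on the tray's floor: 95 mm outside, 48 mm bore, 30 mm high, underside 4 mm above the bench. Fits the medium flask, whose lowest point then sits 19.2 mm above the ring's underside, ball on the bore's upper edge. Origin: centre of its underside, z up. The rings swap places in the tray, centres at least 110 mm apart.
- cork_large: large cork ring, fixed on the tray's floor: 110 mm outside, 66 mm bore, 30 mm high, underside 4 mm above the bench. Fits the large flask, whose lowest point then sits 14.3 mm above the ring's underside, ball on the bore's upper edge. Origin: centre of its underside, z up. The rings swap places in the tray, centres at least 110 mm apart.
- tray: grey plastic carrying tray, fixed while it is loaded: 250 mm along x, 260 mm along y, walls 45 mm high and 4 mm thick, floor 4 mm thick, a steel bar handle reaching 33 mm out of each x end; holds the three cork rings. Origin: centre of its underside on the bench, z up.
- flat_flask: look-alike, stays where it is: flat-bottomed glass flask, 140 mm high, ball 85 mm across cut flat below (45 mm flat foot), the same 34 mm frosted joint; stands directly on the bench without a ring. Origin: centre of its underside, z up.
- conical_flask: look-alike, stays where it is: conical glass flask, 118 mm high, 69 mm across at the foot, the same 34 mm frosted joint; stands directly on the bench without a ring. Origin: centre of its underside, z up.
Mind the look-alikes: they are no part of the job. What is shaped like the cork_large but pink or purple is not meant.

How it is judged (in metres and radians):
At the end, for the whole second after the job is handed in: Each of the three round-bottom flasks stands at rest on its own size of cork ring in the tray: lowest point within 12 mm of the ring's axis and within 6 mm of its seated height, neck within 0.2 rad of vertical. The flat-bottomed and the conical flask stand upright within 25 mm of where they started (horizontal distance between flask_small and cork_small below 0.012 m and z of flask_small in the frame of cork_small between 0.0175 and 0.0295 m and angle between each of flask_small, flask_medium, flask_large's own z axis and vertical below 0.2 rad and linear speed of each of flask_small, flask_medium, flask_large below 0.03 m/s and angular speed of each of flask_small, flask_medium, flask_large below 0.5 rad/s and horizontal distance between flask_medium and cork_medium below 0.012 m and z of flask_medium in the frame of cork_medium between 0.0132 and 0.0252 m and horizontal distance between flask_large and cork_large below 0.012 m and z of flask_large in the frame of cork_large between 0.0083 and 0.0203 m and distance of each of flat_flask, conical_flask from where it was at the start of the episode below 0.025 m and angle between each of flat_flask, conical_flask's own z axis and vertical below 0.1 rad); the robot touches nothing.
It fails at once if the small round-bottom flask is dropped or knocked away: it moves faster than 0.5 m/s with no finger on it (a free fall of more than about 12 mm) (contact force between the fingers and flask_small below 0.01 N and linear speed of flask_small above 0.5 m/s).
It fails at once if the medium round-bottom flask is dropped or knocked away: it moves faster than 0.5 m/s with no finger on it (a free fall of more than about 12 mm) (contact force between the fingers and flask_medium below 0.01 N and linear speed of flask_medium above 0.5 m/s).
It fails at once if the large round-bottom flask is dropped or knocked away: it moves faster than 0.5 m/s with no finger on it (a free fall of more than about 12 mm) (contact force between the fingers and flask_large below 0.01 N and linear speed of flask_large above 0.5 m/s).
It fails at once if the flat-bottomed flask is moved more than 25 mm or tipped more than 0.35 rad (distance of flat_flask from where it was at the start of the episode above 0.025 m or angle between flat_flask's own z axis and vertical above 0.35 rad).
It fails at once if the conical flask is moved more than 25 mm or tipped more than 0.35 rad (distance of conical_flask from where it was at the start of the episode above 0.025 m or angle between conical_flask's own z axis and vertical above 0.35 rad).
It also fails if it takes over 93 s, if anything falls off the work surface, if the arm or the gripper's body presses on something with over 40 N, if the wrist force passes 120 N, or if a joint passes its speed limit or range.

## Working session

There is one attempt and no reset: what is moved stays moved. The work goes in short steps, Python scripts to look and compute and a tool call to move; the robot and the scene stay as the last step left them, time stands still between calls to the robot, and variables do not carry over. Pictures are saved under pics/ and viewed, about 12 in all and at most 16, crops included, and the job is handed in when it is done.

Besides the shell and the picture viewer there is one more tool, called after "Request:" by a JSON object that holds its "name" and its "arguments", one argument or row to a line. servo_tool: Moves the arm, as the interface text tells. Its arguments: {"type":"object","properties":{"rows":{"type":"array","items":{"type":"array","items":{"type":"number"}}}},"required":["rows"]}

```bash
mkdir -p pics; cat > h.py <<'E'
from bench import *
import numpy as np, cv2
from scipy.spatial.transform import Rotation as R
def ray(c,u,v):
    m=c["mtx"]; d=np.array([(u-m[0,2])/m[0,0],(v-m[1,2])/m[1,1]]); s=d.copy()
    for _ in range(30): s=d/(1+c["k1"]*(s@s))
    E=np.array(c["extrinsics"]); return E[:3,3],E[:3,:3]@np.array([s[0],-s[1],-1])
def at(c,u,v,z):
    o,d=ray(c,u,v); return (o+d*(z-o[2])/d[2]).round(1)
def proj(c,p):
    E=np.array(c["extrinsics"]); q=E[:3,:3].T@(np.array(p,float)-E[:3,3]); s=np.array([q[0],-q[1]])/-q[2]
    s=s*(1+c["k1"]*(s@s)); m=c["mtx"]; return np.array([m[0,0]*s[0]+m[0,2],m[1,1]*s[1]+m[1,2]])
def save(c,n,box=None,k=1.5):
    im=c["image"][:,:,::-1]
    if box: x0,y0,x1,y1=box; im=im[y0:y1,x0:x1]
    cv2.imwrite("pics/"+n+".png",cv2.resize(im,None,fx=k,fy=k,interpolation=cv2.INTER_CUBIC))
E
python3 - <<'E'
from h import *
import pickle
for n in("top","scene"):
    c=get_image(n); save(c,n+"0"); pickle.dump(c,open(n+"0.pkl","wb")); print(n,c["mtx"],c["k1"],np.round(c["extrinsics"],2))
s=read_state(); print(s)
E
```

```text
top [[454.11114328   0.         244.74421174]
 [  0.         454.11114328 187.70808156]
 [  0.           0.           1.        ]] -0.02139030066833718 [[ 1.0000e-02  9.8000e-01 -1.8000e-01  2.0418e+02]
 [-1.0000e+00  1.0000e-02  1.0000e-02  6.1400e+01]
 [ 1.0000e-02  1.8000e-01  9.8000e-01  1.5770e+03]
 [ 0.0000e+00  0.0000e+00  0.0000e+00  1.0000e+00]]
scene [[357.95120318   0.         256.28404053]
 [  0.         357.95120318 194.19043952]
 [  0.           0.           1.        ]] 0.012747828000262416 [[ 4.00000e-01 -7.30000e-01  5.60000e-01  1.09715e+03]
 [ 9.10000e-01  3.20000e-01 -2.40000e-01 -2.28200e+02]
 [-1.00000e-02  6.10000e-01  7.90000e-01  9.22750e+02]
 [ 0.00000e+00  0.00000e+00  0.00000e+00  1.00000e+00]]
{'clock': 0.1, 'joints': array([ 1.43461973e+00,  3.85493160e-01,  6.78805334e-03, -4.23259793e-04,
       -1.19399154e+00, -2.58612109e-01]), 'joint_vel': array([ 0.00034882, -0.00196187,  0.0035464 ,  0.00161878, -0.00157445,
        0.00045161]), 'joint_efforts': array([ 5.78673444e-04, -3.93317342e+01,  1.88931030e+01,  4.19785827e+00,
       -2.56493877e-03,  5.48064463e-06]), 'position': array([240.17220424, 576.48681723, 241.33454127]), 'ee_rot': array([ 9.80565140e-01, -1.96191401e-01, -1.38210219e-04,  9.60413060e-04]), 'contact_force': array([ 0.74914416, -0.05339735,  0.28045765]), 'wrist_torque': array([-0.01671714, -0.00791368,  0.03190179]), 'gripper_width': 85.31508319528666}
```

View pics/top0.png

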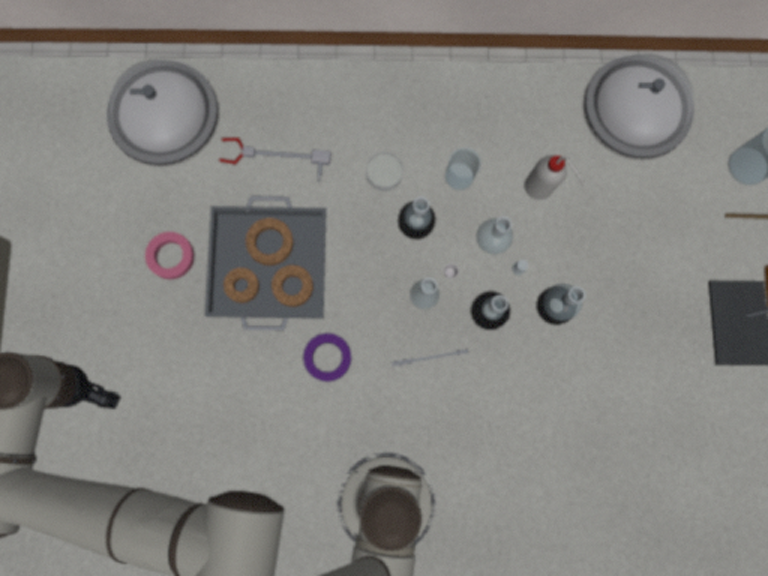

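View pics/scene0.png

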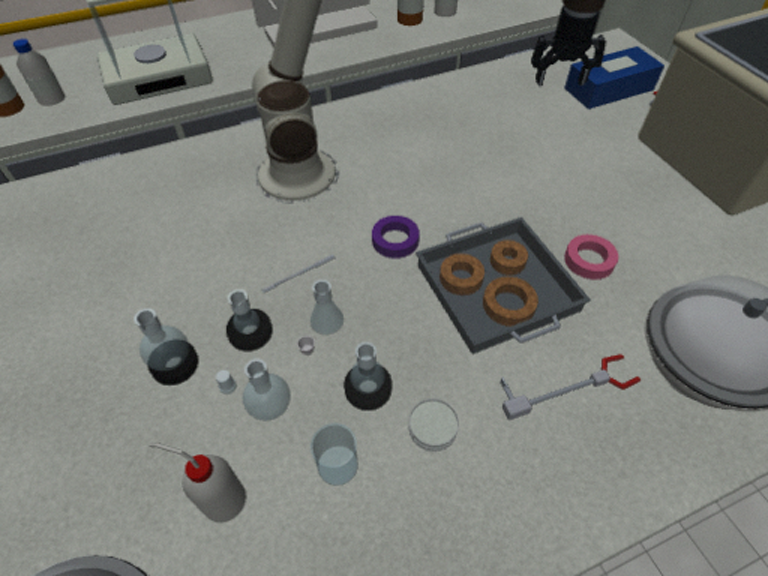

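The candidates in the top view (1.5x pixels) are:
- On black rings: (417,218), (491,310) and (558,303). The last has the largest ball.
- No ring: flat-bottomed (493,236) and conical (425,294).

The cork rings in the tray are brown. The pink and purple rings are decoys. I'll enlarge the flasks to tell small from medium.

```bash
python3 - <<'E'
from h import *
import pickle
t=pickle.load(open("top0.pkl","rb")); s=pickle.load(open("scene0.pkl","rb"))
a=t["image"][120:230,255:400,::-1]; b=s["image"][180:290,85:270,::-1]
a=cv2.resize(a,(725,550)[::1],interpolation=cv2.INTER_CUBIC)
save(s,"crop1",(80,180,275,285),4)
save(t,"crop2",(130,120,400,240),2.9)
for n,u,v in(("A",421,204),("B",501,301),("C",576,295)): 
  print(n,[at(t,u/1.5,v/1.5,z) for z in(122,140,166)])
for n,u,v in(("big",269,241),("sm",241,285),("med",292,286)): print(n,at(t,u/1.5,v/1.5,34))
print(at(t,268/1.5,262/1.5,4))
E
```

```text
A [array([651.8, -74. , 122. ]), array([646.3, -72.4, 140. ]), array([638.3, -69.9, 166. ])]
B [array([ 435.4, -246.5,  122. ]), array([ 432.5, -242.7,  140. ]), array([ 428.4, -237.2,  166. ])]
C [array([ 450.3, -411. ,  122. ]), array([ 447.2, -405.2,  140. ]), array([ 442.8, -396.7,  166. ])]
big [585.  272.4  34. ]
sm [480.3 333.   34. ]
med [479.2 215.8  34. ]
[541.4 277.    4. ]
```

View pics/crop1.png

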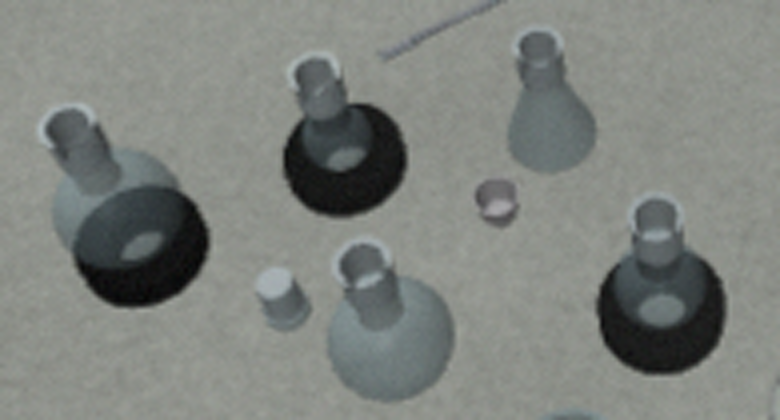

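View pics/crop2.png

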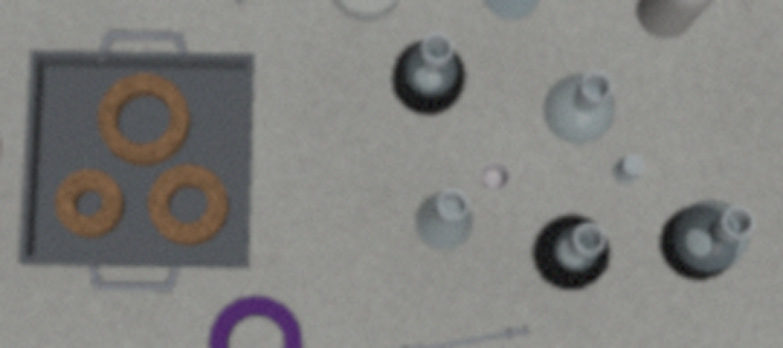

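```bash
python3 - <<'E'
from h import *
import pickle
t=pickle.load(open("top0.pkl","rb")); s=pickle.load(open("scene0.pkl","rb"))
f=lambda x,k,o:(x+.5)/k-.5+o
D={"med":((656,215),(437,47),139.5),"small":((315,75),(588,239),122.6),"large":((71,128),(737,221),166),"flat":((365,263),(594,90),140),"con":((539,46),(452,206),118)}
for n,(a,b,z) in D.items():
    p=at(s,f(a[0],4,80),f(a[1],4,180),z);q=at(t,f(b[0],2.9,130),f(b[1],2.9,120),z)
    o1,d1=ray(s,f(a[0],4,80),f(a[1],4,180));o2,d2=ray(t,f(b[0],2.9,130),f(b[1],2.9,120))
    k=np.linalg.lstsq(np.c_[d1,-d2],o2-o1,rcond=None)[0]; print(n,p,q,((o1+k[0]*d1+o2+k[1]*d2)/2).round(1))
for n,b in {"big":(145,118),"sm":(89,203),"med":(188,204)}.items(): print(n,at(t,f(b[0],2.9,130),f(b[1],2.9,120),34))
E
```

```text
med [649.  -70.2 139.5] [646.8 -71.4 139.5] [647.7 -70.7 137.7]
small [ 437.6 -240.6  122.6] [ 430.6 -241.1  122.6] [ 431.8 -241.6  115.9]
large [ 451.3 -393.5  166. ] [ 445.4 -396.2  166. ] [ 446.3 -396.3  160.8]
flat [ 607.7 -248.6  140. ] [ 598.4 -248.9  140. ] [ 601.3 -249.9  130.2]
con [473.5 -88.3 118. ] [467.3 -89.2 118. ] [468.7 -88.5 112.3]
big [586.1 271.2  34. ]
sm [481.4 334.1  34. ]
med [481.5 216.5  34. ]
```

In the crops, C (large) has the big ball covering most of its ring. B at scene-crop (340,150) shows the smaller ball, and A at (660,300) the medium. So small is near (432,-241), medium near (648,-71) and large near (447,-396). The look-alikes have no ring. First I'll align the tool with the world axes.

Request:
{"name": "servo_tool", "arguments": {
  "rows": [
    [1,0,0,-2,0,0,-7.55],
    [1,0,0,-2,0,0,-7.55],
    [1,0,0,-2,0,0,-7.55],
    [1,4.8,0,0,0,0,0],
    [1,4.8,0,0,0,0,0],
    [1,4.8,0,0,0,0,0],
    [1,0,5,0,0,0,0],
    [1,0,5,0,0,0,0],
    [1,0,5,0,0,0,0],
    [1,0,5,0,0,0,0],
    [1,0,5,0,0,0,0],
    [1,0,5,0,0,0,0]
  ]
}}

```text
clock: 1.3
position: [384.0, 274.7, 301.9]
ee_rot: [1.0, 0.0, -0.0, 0.0]
contact_force: [1.5, 0.2, 0.5]
gripper_width: 85.5
```

```bash
python3 - <<'E'
from h import *
import pickle
c=get_image("wrist"); save(c,"w1"); pickle.dump(c,open("w1.pkl","wb")); print(np.round(c["extrinsics"],2),c["mtx"][0,0],read_state()["position"])
for p in((586,271,34),(481,334,34),(481,216,34)): print(proj(c,p)*1.5)
E
```

```text
[[ 0.0000e+00  9.6000e-01  2.8000e-01  4.5469e+02]
 [-1.0000e+00  0.0000e+00  0.0000e+00  2.7511e+02]
 [ 0.0000e+00 -2.8000e-01  9.6000e-01  4.3360e+02]
 [ 0.0000e+00  0.0000e+00  0.0000e+00  1.0000e+00]] 306.9820947946389 [382.36994733 268.71684178 302.30928527]
[390.47592947 -25.79090703]
[313.18366228 119.77999046]
[457.17343832 119.86929842]
```

View pics/w1.png

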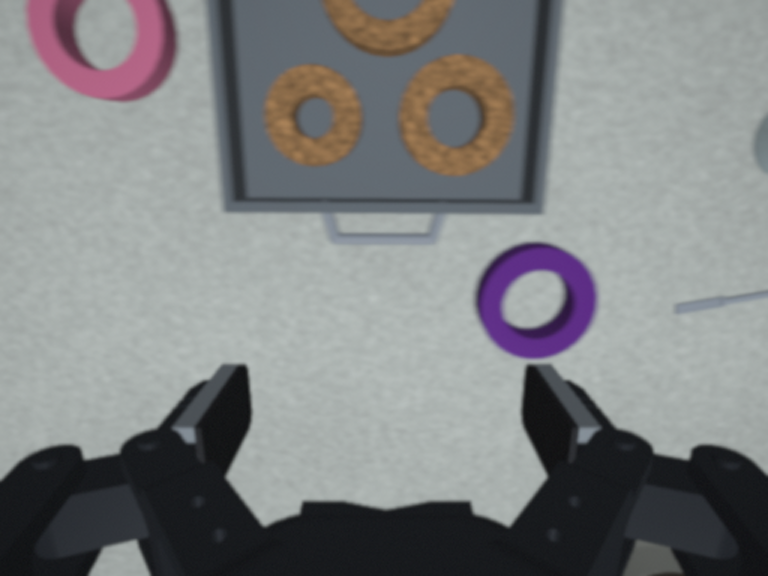

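Request:
{"name": "servo_tool", "arguments": {
  "rows": [
    [1,0.3,5,0,0,0,0],
    [1,0.3,5,0,0,0,0],
    [1,0.3,5,0,0,0,0],
    [1,0.3,5,0,0,0,0],
    [1,0.3,5,0,0,0,0],
    [1,0.3,5,0,0,0,0],
    [1,0,5,0,0,0,0],
    [1,0,5,0,0,0,0],
    [1,0,5,0.5,0,0,0],
    [1,0,5,0.5,0,0,0],
    [1,0,1,0,0,0,0],
    [1,0,0,0,0,0,0]
  ]
}}

```text
clock: 2.55
position: [402.2, -233.3, 291.5]
ee_rot: [1.0, -0.002, -0.001, -0.0]
contact_force: [0.2, 1.1, 0.7]
gripper_width: 85.4
```

```bash
python3 - <<'E'
from h import *
import pickle
w=pickle.load(open("w1.pkl","rb"))
for n,u,v in(("sm",314,115),("med",457,115)): print(n,at(w,(u+.5)/1.5-.5,(v+.5)/1.5-.5,34))
c=get_image("wrist"); save(c,"w2"); pickle.dump(c,open("w2.pkl","wb")); print(c["extrinsics"][:,3].round(1),read_state()["position"])
E
```

```text
sm [484.9 333.4  34. ]
med [485.  216.5  34. ]
[ 473.1 -233.4  423.1    1. ] [ 402.38739727 -232.22097442  291.84906265]
```

View pics/w2.png

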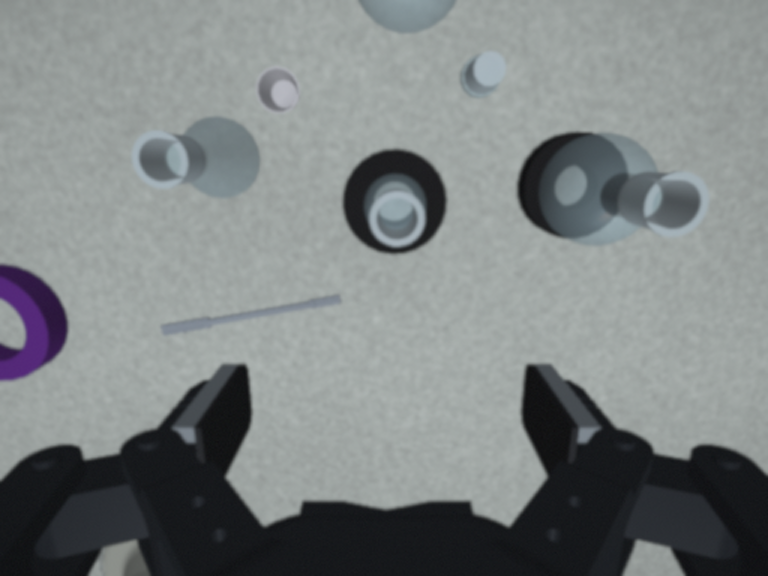

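The small flask's rim is at (397,218) and stands in its black ring. The large one's rim is at (676,204) and the conical's at (161,159).

```bash
python3 - <<'E'
from h import *
import pickle
w=pickle.load(open("w2.pkl","rb"))
for n,u,v,z in(("sm",397,218,122.6),("ring",395,201,25),("large",676,204,166),("con",161,159,118)): print(n,at(w,(u+.5)/1.5-.5,(v+.5)/1.5-.5,z))
E
```

```text
sm [ 432.1 -240.5  122.6]
ring [ 433.3 -241.1   25. ]
large [ 445.6 -395.1  166. ]
con [470.1 -89.  118. ]
```

Request:
{"name": "servo_tool", "arguments": {
  "rows": [
    [1,1.5,0.4,2,0,0,0],
    [1,1.5,0.4,2,0,0,0],
    [1,0,0,4,0,0,0],
    [1,0,0,4,0,0,0],
    [1,0,0,2,0,0,0],
    [1,0,0,0,0,0,0],
    [1,0,0,0,0,0,0]
  ]
}}

```text
clock: 3.3
position: [433.7, -239.0, 153.3]
ee_rot: [1.0, 0.002, 0.001, 0.0]
contact_force: [0.7, 0.3, 1.7]
gripper_width: 85.3
```

Request:
{"name": "servo_tool", "arguments": {
  "rows": [
    [1,-0.1,0.2,2,0,0,0],
    [1,0,0,2,0,0,0],
    [1,0,0,1.5,0,0,0],
    [1,0,0,0,0,0,0],
    [0,0,0,0,0,0,0],
    [0,0,0,0,0,0,0],
    [0,0,0,0,0,0,0],
    [0,0,0,0,0,0,0],
    [0,0,0,0,0,0,0],
    [0,0,0,0,0,0,0]
  ]
}}

```text
clock: 4.3
position: [432.4, -242.0, 98.3]
ee_rot: [1.0, 0.0, 0.001, 0.0]
contact_force: [-0.3, 1.0, 5.8]
gripper_width: 32.9
```

Request:
{"name": "servo_tool", "arguments": {
  "rows": [
    [0,0,0,-0.5,0,0,0],
    [0,0,0,-1.5,0,0,0],
    [0,0,0,-3,0,0,0],
    [0,0,0,-4,0,0,0],
    [0,0,0,-4,0,0,0],
    [0,0,-1.5,-2,0,0,0],
    [0,0,-3,0,0,0,0],
    [0,0,-4,0,0,0,0],
    [0,0,-4,0,0,0,0],
    [0,0,-4,0,0,0,0],
    [0,0,-4,0,0,0,0],
    [0,0,-4,0,0,0,0]
  ]
}}

```text
clock: 5.5
position: [431.0, 4.4, 247.4]
ee_rot: [1.0, 0.0, -0.0, 0.0]
contact_force: [1.2, -0.4, -0.2]
gripper_width: 32.4
```

Request:
{"name": "servo_tool", "arguments": {
  "rows": [
    [0,0.5,-4,0,0,0,0],
    [0,0.5,-4,0,0,0,0],
    [0,0.5,-4,0,0,0,0],
    [0,0.5,-4,0,0,0,0],
    [0,0.5,-4,0,0,0,0],
    [0,0.5,-4,0,0,0,0],
    [0,0,-3,0,0,0,0],
    [0,0,-2,0,0,0,0],
    [0,0,-1,0,0,0,0],
    [0,0,0,0,0,0,0],
    [0,0,0,0,0,0,0]
  ]
}}

```text
clock: 6.6
position: [461.3, 302.0, 247.3]
ee_rot: [1.0, -0.0, -0.0, 0.0]
contact_force: [-0.9, -0.7, -1.0]
gripper_width: 33.3
```

```bash
python3 - <<'E'
from h import *
import pickle
c=get_image("wrist"); save(c,"w3"); pickle.dump(c,open("w3.pkl","wb")); s=read_state();print(c["extrinsics"][:,3].round(1),s["position"],s["joints"].round(2))
for p in((586,271,34),(481,334,34),(481,216,34)): print(proj(c,p)*1.5)
E
```

```text
[532.  302.3 379.    1. ] [461.37226589 301.83097371 247.48157122] [ 0.87  0.26 -0.17 -0.   -1.15  0.7 ]
[430.42643519  71.87287192]
[342.93973842 223.73825315]
[499.96966478 223.69231798]
```

View pics/w3.png

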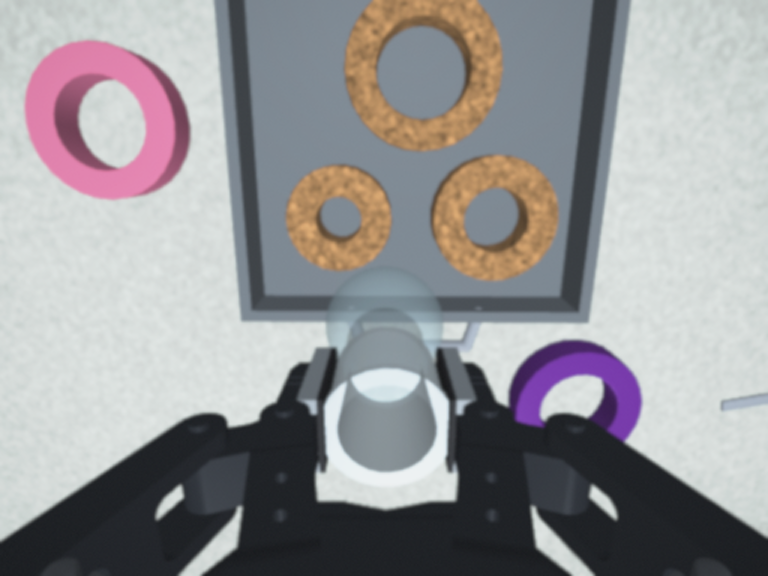

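The flask hangs upright in the pads. The cork tops centre at small (339,217), medium (495,217) and large (424,72).

```bash
python3 - <<'E'
from h import *
import pickle
w=pickle.load(open("w3.pkl","rb"))
for n,u,v in(("sm",339,217.5),("med",495,217),("large",424,72)): print(n,at(w,(u+.5)/1.5-.5,(v+.5)/1.5-.5,34))
E
```

```text
sm [485.9 337.   34. ]
med [486.2 220.3  34. ]
large [586.1 275.6  34. ]
```

Request:
{"name": "servo_tool", "arguments": {
  "rows": [
    [0,1.1,-1.6,0,0,0,0],
    [0,1.2,-1.7,2,0,0,0],
    [0,0,0,3,0,0,0],
    [0,0,0,3,0,0,0],
    [0,0,0,2.5,0,0,0],
    [0,0,0,1.2,0,0,0],
    [0,0,0,0,0,0,0],
    [0,0,0,0,0,0,0]
  ]
}}

```text
clock: 7.45
position: [485.2, 336.1, 131.7]
ee_rot: [1.0, 0.0, 0.001, -0.001]
contact_force: [0.0, 0.8, -0.1]
gripper_width: 32.9
```

```bash
python3 - <<'E'
from h import *
import pickle
c=get_image("wrist"); save(c,"w4",(100,100,400,300),2.6); pickle.dump(c,open("w4.pkl","wb")); s=read_state();print(c["extrinsics"][:,3].round(1),s["position"])
E
```

```text
[555.7 336.2 263.5   1. ] [485.37790905 336.49467859 132.09706396]
```

View pics/w4.png

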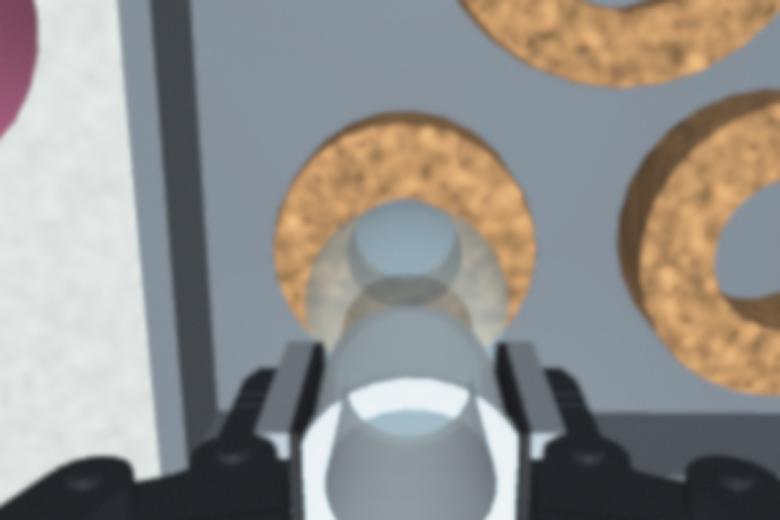

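```bash
python3 - <<'E'
from h import *
import pickle
w=pickle.load(open("w4.pkl","rb"))
f=lambda x:(x+.5)/2.6-.5+100
print(at(w,f(405),f(123),34)-[40,0,0],at(w,f(405),f(200),34)-[17,0,0],at(w,f(275),f(245),34),at(w,f(536),f(245),34))
E
```

```text
[483.9 337.6  34. ] [484.1 337.6  34. ] [487.3 376.7  34. ] [487.3 298.3  34. ]
```

Request:
{"name": "servo_tool", "arguments": {
  "rows": [
    [0,-0.1,0,1,0,0,0],
    [0,0,0,0.7,0,0,0],
    [0,0,0,0.3,0,0,0],
    [0,0,0,0.2,0,0,0],
    [0,0,0,0.1,0,0,0],
    [0,0,0,0,0,0,0],
    [0,0,0,0,0,0,0]
  ]
}}

```text
clock: 8.2
position: [484.4, 336.8, 108.4]
ee_rot: [1.0, 0.001, 0.001, -0.001]
contact_force: [1.5, -0.2, 4.8]
gripper_width: 32.4
```

Request:
{"name": "servo_tool", "arguments": {
  "rows": [
    [0.45,0,0,0,0,0,0],
    [0.5,0,0,0,0,0,0],
    [0.7,0,0,0,0,0,0],
    [0.8,0,0,0,0,0,0],
    [0.8,0,0,-1,0,0,0],
    [0.8,0,0,-2,0,0,0],
    [0.8,0,0,-4,0,0,0],
    [0.8,0,0,-4,0,0,0],
    [1,0,0,-4,0,0,0],
    [1,0,0,0,0,0,0]
  ]
}}

```text
clock: 9.2
position: [485.9, 337.9, 265.3]
ee_rot: [1.0, 0.001, 0.005, -0.005]
contact_force: [0.5, -0.2, 0.4]
gripper_width: 85.4
```

```bash
python3 - <<'E'
from h import *
c=get_image("wrist"); save(c,"w5"); s=read_state();print(c["extrinsics"][:,3].round(1),s["position"],s["contact_force"])
for p in((484.4,336.8,132.5),(586,275,34),(485,220,34)): print(proj(c,p)*1.5)
E
```

```text
[555.1 337.1 397.9   1. ] [484.49372959 337.10111596 261.7867062 ] [ 0.07464414 -0.84495812 -1.14498138]
[389.81708414 281.77834432]
[473.2911321  116.12198174]
[535.4559483  249.91037648]
```

View pics/w5.png

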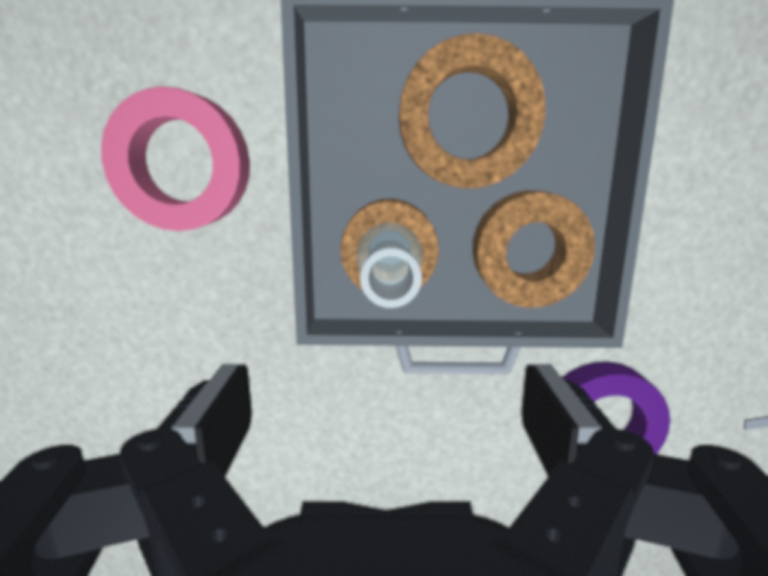

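The small flask is seated and upright: its rim is at (391,278), predicted (390,282). The large ring reads (473,111). Next is the medium flask.

Request:
{"name": "servo_tool", "arguments": {
  "rows": [
    [1,1.5,2.5,0,0,0,0],
    [1,1.5,4.5,-1,0,0,0],
    [1,1.5,4.5,-1,0,0,0],
    [1,1.5,4.5,0,0,0,0],
    [1,1.5,4.5,0,0,0,0],
    [1,1.5,4.5,0,0,0,0],
    [1,1.5,4.5,0,0,0,0],
    [1,1.5,4.5,0,0,0,0],
    [1,1.5,4.5,0,0,0,0],
    [1,0,2,0,0,0,0],
    [1,0,0,0,0,0,0],
    [1,0,0,0,0,0,0]
  ]
}}

```text
clock: 10.45
position: [618.2, -69.2, 276.4]
ee_rot: [1.0, -0.0, -0.001, -0.0]
contact_force: [-0.2, -0.3, -0.5]
gripper_width: 85.4
```

```bash
python3 - <<'E'
from h import *
import pickle
c=get_image("wrist"); save(c,"w6"); pickle.dump(c,open("w6.pkl","wb"));s=read_state();print(c["extrinsics"][:,3].round(1),s["position"])
print(proj(c,(648,-71,139.5))*1.5)
E
```

```text
[689.1 -69.  408.    1. ] [618.22466552 -68.43018533 276.71468631]
[388.93784201 225.34265101]
```

View pics/w6.png

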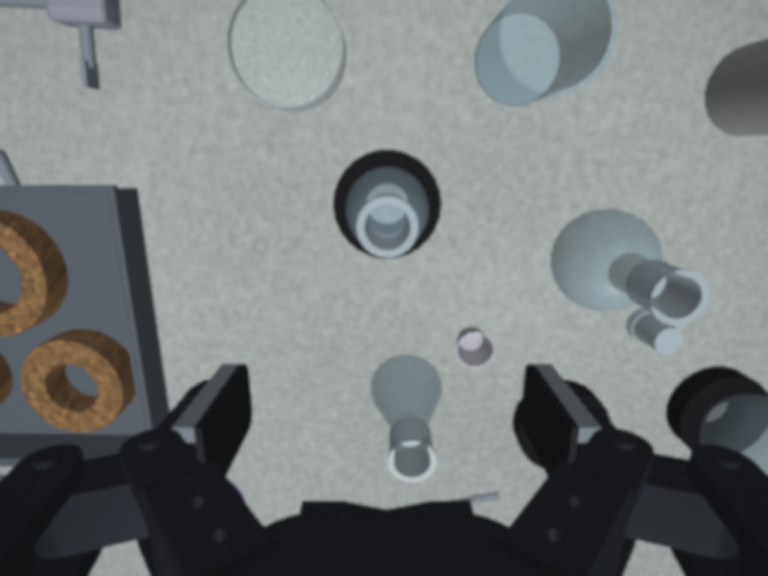

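The medium rim is at (387,226), matching the prediction, so the flask is at (647.7,-70.4).

Request:
{"name": "servo_tool", "arguments": {
  "rows": [
    [1,1.5,0.1,2,0,0,0],
    [1,1.5,0.1,4,0,0,0],
    [1,0,0,4,0,0,0],
    [1,0,0,1,0,0,0],
    [1,0,0,0,0,0,0],
    [1,0,0,2.5,0,0,0],
    [1,0,0,1.7,0,0,0],
    [1,0,0,1,0,0,0],
    [1,0,0,0,0,0,0],
    [1,0,0,0,0,0,0]
  ]
}}

```text
clock: 11.5
position: [649.8, -70.6, 117.3]
ee_rot: [1.0, 0.001, 0.002, 0.0]
contact_force: [-0.0, 0.2, 0.5]
gripper_width: 85.7
```

Request:
{"name": "servo_tool", "arguments": {
  "rows": [
    [0,0,0,0,0,0,0],
    [0,0,0,0,0,0,0],
    [0,0,0,0,0,0,0],
    [0,0,0,0,0,0,0],
    [0,0,0,0,0,0,0],
    [0,0,0,0,0,0,0]
  ]
}}

```text
clock: 12.1
position: [649.0, -70.8, 116.0]
ee_rot: [1.0, 0.0, 0.0, 0.0]
contact_force: [-0.6, -0.1, 3.1]
gripper_width: 33.0
```

Request:
{"name": "servo_tool", "arguments": {
  "rows": [
    [0,0,0,-0.5,0,0,0],
    [0,0,0,-1.5,0,0,0],
    [0,0,0,-3,0,0,0],
    [0,0,0,-3,0,0,0],
    [0,-0.5,-1,-2,0,0,0],
    [0,-1.5,-2.5,0,0,0,0],
    [0,-2,-3.5,0,0,0,0],
    [0,-2,-3.5,0,0,0,0],
    [0,-2,-3.5,0,0,0,0],
    [0,-2,-3.5,0,0,0,0],
    [0,-2,-3.5,0,0,0,0],
    [0,-2,-3.5,0,0,0,0]
  ]
}}

```text
clock: 13.3
position: [507.3, 175.1, 215.2]
ee_rot: [1.0, 0.0, -0.0, 0.0]
contact_force: [0.1, 0.6, -0.9]
gripper_width: 32.6
```

Request:
{"name": "servo_tool", "arguments": {
  "rows": [
    [0,-1.5,-2.6,0,0,0,0],
    [0,-0.9,-1.5,0,0,0,0],
    [0,0,-0.4,0,0,0,0],
    [0,0,0,0,0,0,0],
    [0,0,0,0,0,0,0]
  ]
}}

```text
clock: 13.8
position: [484.7, 218.5, 215.1]
ee_rot: [1.0, -0.0, -0.0, 0.0]
contact_force: [-0.0, -0.2, -0.1]
gripper_width: 32.5
```

Descend to about 20 mm above the seat and check.

Request:
{"name": "servo_tool", "arguments": {
  "rows": [
    [0,0.1,-0.1,2,0,0,0],
    [0,0,0,3,0,0,0],
    [0,0,0,2,0,0,0],
    [0,0,0,0.5,0,0,0],
    [0,0,0,0,0,0,0],
    [0,0,0,0,0,0,0]
  ]
}}

```text
clock: 14.4
position: [486.5, 220.1, 141.4]
ee_rot: [1.0, 0.0, 0.001, -0.0]
contact_force: [-0.3, 0.4, -1.0]
gripper_width: 32.6
```

```bash
python3 - <<'E'
from h import *
import pickle
c=get_image("wrist"); save(c,"w7",(100,100,400,300),2.6); pickle.dump(c,open("w7.pkl","wb")); s=read_state();print(c["extrinsics"][:,3].round(1),s["position"])
E
```

```text
[556.9 220.3 273.3   1. ] [486.46549076 220.31655788 141.66457707]
```

View pics/w7.png

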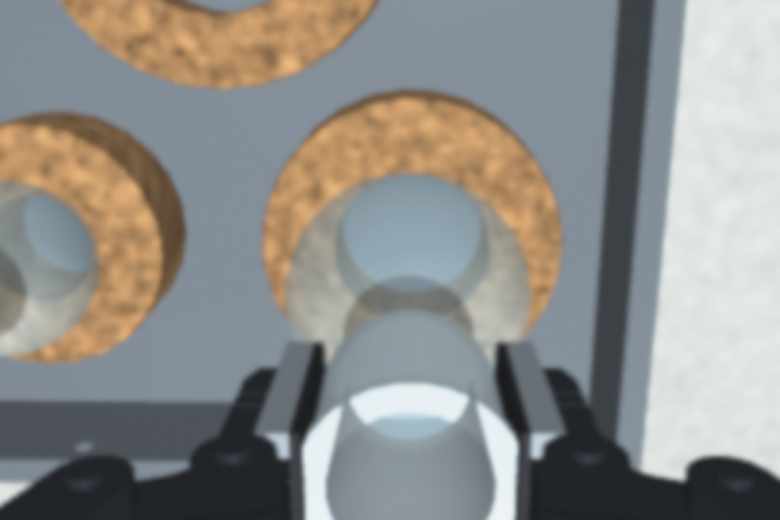

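```bash
python3 - <<'E'
from h import *
import pickle
w=pickle.load(open("w7.pkl","rb"))
f=lambda x:(x+.5)/2.6-.5+100
print(at(w,f(412),f(99),34)-[47.5,0,0],at(w,f(412),f(174),34)-[24,0,0])
E
```

```text
[483.4 219.5  34. ] [484.2 219.5  34. ]
```

Request:
{"name": "servo_tool", "arguments": {
  "rows": [
    [0,-0.2,0.1,0.9,0,0,0],
    [0,0,0,0.7,0,0,0],
    [0,0,0,0.3,0,0,0],
    [0,0,0,0.2,0,0,0],
    [0,0,0,0.1,0,0,0],
    [0,0,0,0,0,0,0],
    [0,0,0,0,0,0,0]
  ]
}}

```text
clock: 15.15
position: [484.8, 219.4, 119.7]
ee_rot: [1.0, 0.001, 0.002, -0.0]
contact_force: [1.6, -2.6, 5.2]
gripper_width: 32.9
```

Request:
{"name": "servo_tool", "arguments": {
  "rows": [
    [0.45,0,0,0,0,0,0],
    [0.5,0,0,0,0,0,0],
    [0.7,0,0,0,0,0,0],
    [0.8,0,0,0,0,0,0],
    [0.8,0,0,-1,0,0,0],
    [0.8,0,0,-2,0,0,0],
    [0.8,0,0,-4,0,0,0],
    [0.8,0,0,-4,0,0,0],
    [1,0,0,-4,0,0,0],
    [1,0,0,-2,0,0,0],
    [1,0,0,0,0,0,0]
  ]
}}

```text
clock: 16.25
position: [484.9, 219.9, 293.1]
ee_rot: [1.0, 0.0, 0.004, -0.003]
contact_force: [0.1, -0.0, 0.2]
gripper_width: 85.3
```

```bash
python3 - <<'E'
from h import *
import pickle
c=get_image("wrist"); save(c,"w8"); pickle.dump(c,open("w8.pkl","wb"));s=read_state();print(c["extrinsics"][:,3].round(1),s["position"])
for p in((484.8,219.4,143.2),(484.4,336.8,132.5),(589,275,34)): print(proj(c,p)*1.5)
E
```

```text
[554.5 219.5 425.4   1. ] [483.80522395 219.44421085 290.48312168]
[387.81261313 271.71687121]
[208.98567226 268.16127631]
[318.57545016 112.45549866]
```

View pics/w8.png

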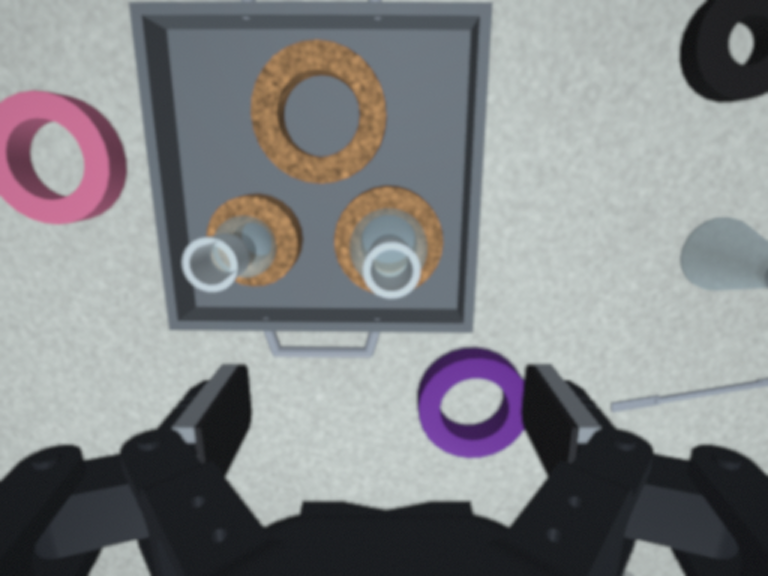

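Both flasks are seated: medium rim (391,269) against the predicted (388,272), and small (210,265) against (209,268). The large ring at (318.5,112) confirms (589,275). Next is the large flask.

Request:
{"name": "servo_tool", "arguments": {
  "rows": [
    [1,-0.3,2.5,0,0,0,0],
    [1,-0.6,4.9,0,0,0,0],
    [1,-0.6,4.9,0,0,0,0],
    [1,-0.6,4.9,-0.5,0,0,0],
    [1,-0.6,4.9,-0.5,0,0,0],
    [1,-0.6,4.9,0,0,0,0],
    [1,-0.6,4.9,0,0,0,0],
    [1,-0.6,4.9,0,0,0,0],
    [1,-0.6,4.9,0,0,0,0],
    [1,-0.6,4.9,0,0,0,0],
    [1,-0.6,4.9,0,0,0,0],
    [1,-0.6,4.9,0,0,0,0]
  ]
}}

```text
clock: 17.5
position: [413.5, -346.5, 296.9]
ee_rot: [1.0, 0.0, -0.001, -0.001]
contact_force: [2.0, 0.4, 0.1]
gripper_width: 85.1
```

Request:
{"name": "servo_tool", "arguments": {
  "rows": [
    [1,0,4,0,0,0,0],
    [1,0,1,0,0,0,0],
    [1,0,0,0,0,0,0],
    [1,0,0,0,0,0,0]
  ]
}}

```text
clock: 17.9
position: [414.5, -394.0, 297.4]
ee_rot: [1.0, 0.0, -0.001, -0.001]
contact_force: [-0.2, 0.2, 0.3]
gripper_width: 85.5
```

```bash
python3 - <<'E'
from h import *
import pickle
c=get_image("wrist"); save(c,"w9",(100,50,400,250),2.6); pickle.dump(c,open("w9.pkl","wb"));s=read_state();print(c["extrinsics"][:,3].round(1),s["position"],s["joints"].round(2))
print((proj(c,(446,-395.5,166))-[100,50])*2.6)
E
```

```text
[ 485.4 -394.   429.     1. ] [ 414.75746515 -393.70353913  297.93986985] [-0.48  0.26 -0.03 -0.   -1.28  2.05]
[413.76670146 258.29764278]
```

View pics/w9.png

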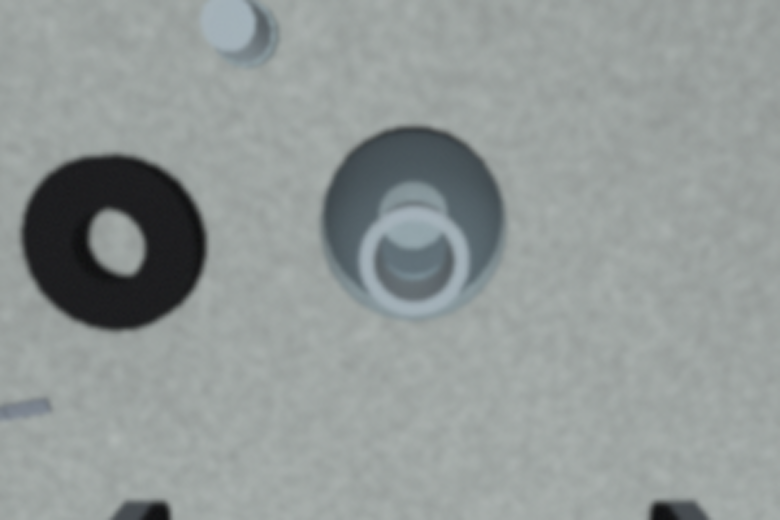

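The large rim is at (414,262), so the flask is at about (445.2,-395.6).

Request:
{"name": "servo_tool", "arguments": {
  "rows": [
    [1,1.5,0.1,1,0,0,0],
    [1,1.5,0.1,3,0,0,0],
    [1,0,0,4,0,0,0],
    [1,0,0,2,0,0,0],
    [1,0,0,0,0,0,0],
    [1,0,0,2.5,0,0,0],
    [1,0,0,2,0,0,0],
    [1,0,0,1.2,0,0,0],
    [1,0,0,0,0,0,0],
    [1,0,0,0,0,0,0]
  ]
}}

```text
clock: 18.95
position: [445.8, -397.2, 142.6]
ee_rot: [1.0, 0.001, 0.001, 0.001]
contact_force: [0.4, 0.2, -0.1]
gripper_width: 85.4
```

Request:
{"name": "servo_tool", "arguments": {
  "rows": [
    [0,0,0,0,0,0,0],
    [0,0,0,0,0,0,0],
    [0,0,0,0,0,0,0],
    [0,0,0,0,0,0,0],
    [0,0,0,0,0,0,0],
    [0,0,0,0,0,0,0]
  ]
}}

```text
clock: 19.55
position: [445.1, -397.0, 142.1]
ee_rot: [1.0, 0.0, 0.0, 0.0]
contact_force: [-0.7, 1.4, 4.4]
gripper_width: 32.5
```

Request:
{"name": "servo_tool", "arguments": {
  "rows": [
    [0,0,0,-0.5,0,0,0],
    [0,0,0,-1.5,0,0,0],
    [0,0,0,-3,0,0,0],
    [0,0,0,-4,0,0,0],
    [0,0,0,-4,0,0,0],
    [0,0,0,-3,0,0,0],
    [0,0.2,-1,0,0,0,0],
    [0,0.5,-2.5,0,0,0,0],
    [0,0.9,-4,0,0,0,0],
    [0,0.9,-4,0,0,0,0],
    [0,0.9,-4,0,0,0,0],
    [0,0.9,-4,0,0,0,0]
  ]
}}

```text
clock: 20.75
position: [487.1, -200.0, 299.8]
ee_rot: [1.0, 0.0, -0.001, -0.0]
contact_force: [1.4, -0.4, -1.3]
gripper_width: 32.8
```

Request:
{"name": "servo_tool", "arguments": {
  "rows": [
    [0,0.9,-4,0,0,0,0],
    [0,0.9,-4,0,0,0,0],
    [0,0.9,-4,0,0,0,0],
    [0,0.9,-4,0,0,0,0],
    [0,0.9,-4,0,0,0,0],
    [0,0.9,-4,0,0,0,0],
    [0,0.9,-4,0,0,0,0],
    [0,0.9,-4,0,0,0,0],
    [0,0.9,-4,0,0,0,0],
    [0,0.9,-4,0,0,0,0],
    [0,0.9,-3,0,0,0,0],
    [0,0,-2,0,0,0,0]
  ]
}}

```text
clock: 21.95
position: [586.2, 250.3, 298.7]
ee_rot: [1.0, 0.001, -0.002, 0.001]
contact_force: [-0.2, 0.2, -1.8]
gripper_width: 32.5
```

Request:
{"name": "servo_tool", "arguments": {
  "rows": [
    [0,0,-1,0,0,0,0],
    [0,0,0,0,0,0,0],
    [0,0,0,0,0,0,0]
  ]
}}

```text
clock: 22.25
position: [586.1, 257.2, 301.3]
ee_rot: [1.0, -0.0, -0.0, 0.0]
contact_force: [0.4, -1.1, -1.2]
gripper_width: 32.9
```

Need x +2 and y +18. Descend to TCP z of about 160 (bottom about 39) and check.

Request:
{"name": "servo_tool", "arguments": {
  "rows": [
    [0,0.1,-0.9,0,0,0,0],
    [0,0.1,-0.9,1,0,0,0],
    [0,0,0,3,0,0,0],
    [0,0,0,4,0,0,0],
    [0,0,0,3,0,0,0],
    [0,0,0,2,0,0,0],
    [0,0,0,1,0,0,0],
    [0,0,0,0,0,0,0],
    [0,0,0,0,0,0,0]
  ]
}}

```text
clock: 23.15
position: [589.2, 276.5, 162.3]
ee_rot: [1.0, 0.0, 0.001, -0.0]
contact_force: [-0.2, 0.1, -0.6]
gripper_width: 32.2
```

```bash
python3 - <<'E'
from h import *
import pickle
c=get_image("wrist"); save(c,"w10",(100,100,400,300),2.6); pickle.dump(c,open("w10.pkl","wb")); s=read_state();print(c["extrinsics"][:,3].round(1),s["position"])
E
```

```text
[659.6 276.7 294.2   1. ] [589.3407589  276.63721868 162.89973722]
```

View pics/w10.png

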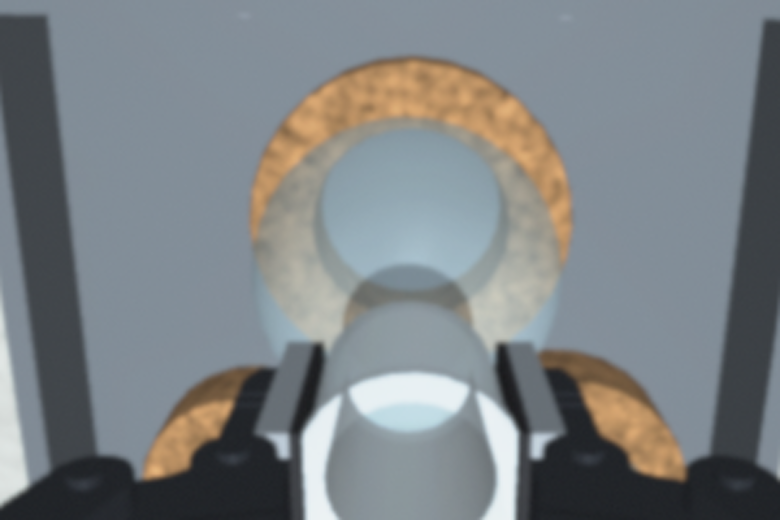

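```bash
python3 - <<'E'
from h import *
import pickle
w=pickle.load(open("w10.pkl","rb"))
f=lambda x:(x+.5)/2.6-.5+100
print(at(w,f(411),f(62),34)-[55,0,0])
E
```

```text
[588.  276.2  34. ]
```

Shift x -1 and y -1, then descend 23.5 mm.

Request:
{"name": "servo_tool", "arguments": {
  "rows": [
    [0,-0.1,0.1,1,0,0,0],
    [0,0,0,0.7,0,0,0],
    [0,0,0,0.3,0,0,0],
    [0,0,0,0.2,0,0,0],
    [0,0,0,0.1,0,0,0],
    [0,0,0,0,0,0,0],
    [0,0,0,0,0,0,0]
  ]
}}

```text
clock: 23.9
position: [588.1, 275.4, 139.2]
ee_rot: [1.0, 0.0, 0.001, -0.0]
contact_force: [1.2, -0.3, 2.1]
gripper_width: 32.5
```

Request:
{"name": "servo_tool", "arguments": {
  "rows": [
    [0.45,0,0,0,0,0,0],
    [0.5,0,0,0,0,0,0],
    [0.7,0,0,0,0,0,0],
    [0.8,0,0,0,0,0,0],
    [0.8,0,0,-1,0,0,0],
    [0.8,0,0,-2,0,0,0],
    [0.8,0,0,-4,0,0,0],
    [0.8,0,0,-4,0,0,0],
    [0.8,0,0,-4,0,0,0],
    [0.8,-4,0,-1,0,0,0],
    [0.8,-4,0,0,0,0,0],
    [0.8,0,0,0,0,0,0]
  ]
}}

```text
clock: 25.1
position: [503.9, 274.4, 300.5]
ee_rot: [1.0, 0.001, 0.0, -0.001]
contact_force: [1.0, -0.9, 0.6]
gripper_width: 68.5
```

Request:
{"name": "servo_tool", "arguments": {
  "rows": [
    [0.8,-4,0,0,0,0,0],
    [0.8,-4,0,0,0,0,0],
    [0.8,-4,0,0,0,0,0],
    [0.8,0,0,0,0,0,0],
    [0.8,0,0,0,0,0,0]
  ]
}}

```text
clock: 25.6
position: [387.3, 275.4, 299.6]
ee_rot: [1.0, 0.001, 0.001, -0.001]
contact_force: [0.9, 0.1, -1.0]
gripper_width: 68.1
```

```bash
python3 - <<'E'
from h import *
a=get_image("wrist"); c=get_image("scene"); s=read_state();print(s["position"],s["contact_force"])
for p in((588.1,275.4,163.3),(484.8,219.4,143.2),(484.4,336.8,132.5)): print(proj(a,p)*1.2,proj(c,p)*1.2)
i=np.hstack([a["image"],c["image"]])[:,:,::-1]
cv2.imwrite("pics/f.png",cv2.resize(np.vstack([a["image"][20:300],c["image"][100:350]])[:,:,::-1],None,fx=1.12,fy=1.12))
f=lambda p,o:(p+[0,o])*1.12
for p in((588.1,275.4,163.3),(484.8,219.4,143.2),(484.4,336.8,132.5)): print(f(proj(a,p),-20),f(proj(c,p),180))
E
```

```text
[388.21558506 275.37015843 298.8418026 ] [ 0.12682642  1.06470983 -0.41955576]
[309.50202144 -97.11721998] [418.06224016 202.82888859]
[385.42064835  85.4076911 ] [374.4771889  186.60192594]
[228.6043591   87.09831362] [413.99637249 175.77568944]
[ 288.86855335 -113.04273864] [390.19142415 390.90696268]
[359.72593846  57.31384503] [349.51204297 375.76179754]
[213.3640685   58.89175937] [386.39661433 365.65731015]
```

View pics/f.png

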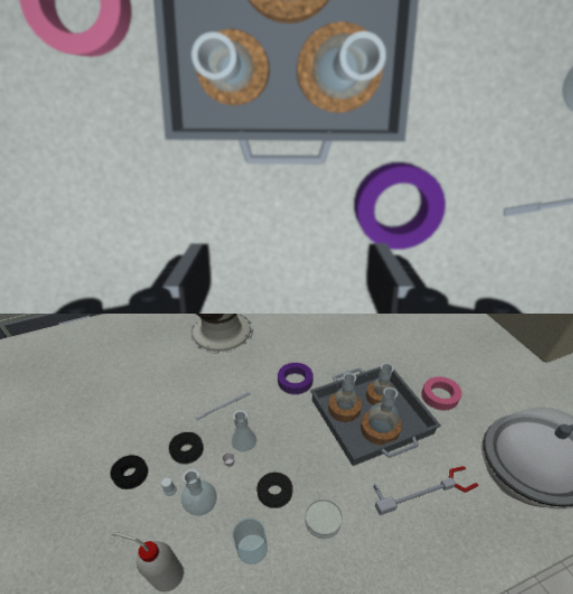

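All three flasks stand in the tray. Their rims in the scene view are at (390,393), (349,377) and (386,367), within about 2 px of prediction. The look-alikes still stand where they were, and the gripper is clear.

```bash
python3 -c "
from bench import *
print(job_done())"
```

```text
the job is handed in; nothing more can be done
None
```

The small, medium and large round-bottom flasks now each stand upright on their matching cork ring in the tray. I lowered each onto its ring before opening the gripper. The job is handed in at about 26 s of the 93 s allowed.

In the last pictures all three rims were within about 2 px of where a seated, upright flask should appear. The flat-bottomed and conical flasks still stand where they started, and the gripper was well clear and touching nothing. The cork ring positions from the different views disagreed by 3–4 mm, so I checked each flask against its ring from close up before lowering it. No check failed. `job_done` gives no verdict, so I have no confirmation beyond these checks.

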